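Sort the mycology bench after microscopy

ROBOT

A 7-joint arm with a two-finger parallel gripper is mounted at the origin on the work surface. World frame = base frame: x ahead of the robot, y to its left, z up, the work surface at z = 0. Lengths are in m, angles in rad, forces in N, time in s.
With the tool pointing down it reaches from about 0.4 to 0.85 m from the base axis. Payload 6.9 kg.
Tool frame: the origin (TCP) lies midway between the tips of the shut fingers; the grasp point (between the pads) lies behind it (ctrl.pinch_z is the z of the grasp point in the tool frame, in m); z points along the fingers, y is the line along which they close (so a half turn about z gives the same grasp; the last joint's range is limited). The gripper opens to 85 mm and grips with 20 to 120 N. Pads are 22 mm wide; open, the fingers measure 114 mm over their backs; the gripper's body (76 mm by 85 mm) begins 54 mm behind the grasp point. The pads swing forward as they close: fully open they stand 13 mm farther back than shut.
Start: joints at [-1.226, 0.507, -0.238, 1.5, 0.126, 1.149, -0.155], TCP at [0.148, 0.607, 0.231] pointing down, gripper open.
Joint ranges: [-3.08, 3.08], [-0.24, 2.05], [-1.43, 1.35], [0, 2.5], [-1.52, 4.66], [0.17, 1.96], [-2.89, 2.89]. Speed limits (rad/s): [2.39, 2.39, 3.14, 3.14, 3.14, 3.14, 3.14].

INTERFACE

Orientations are given as a unit quaternion [w, x, y, z].
In Python, from station import ctrl, get_state, vision, ticket, models gives the robot as it stands. Calls block until the motion is done:
- ctrl.movep(position, orientation): joint-space move of the TCP to a pose.
- ctrl.movel(position, frame=None, max_speed=0.15): straight line of the TCP; frame=None keeps the orientation; max_speed is the mean speed in m/s.
- ctrl.set_joints(angles): joint-space move.
- ctrl.ungrasp() and ctrl.close_gripper(force=None): open the fingers fully, or close them until they stop; force is the grip in N (None keeps the last).
- ctrl.pause(seconds).
- ctrl.ik(position, orientation): joint angles nearest the present ones, or None.
- get_state(): the state.
- vision.grab_frame(name): name is "side" or "top" or "wrist"; returns (picture, depth): 400x640x3 uint8, blue, green, red; 400x640 float32, m along the optical axis (not along the pixel's ray), 0 where there is no reading.
- vision.camera_info(name): a dict with "mtx" (3x3 intrinsics, pixels), "R" (3x3) and "t" (3): a world point X has camera coordinates R X + t; the wrist camera has in their place "hand_eye" (4x4, takes a point from camera to tool coordinates, whose origin is the TCP and whose axes are the flange's). Camera axes: x right, y down, z forward; pixel columns grow to the right and rows downward; lengths in m; the calibration is good to about 2 mm. A picture is of the moment at which its call begins: read the wrist's pose just before it. camera_info takes no time and is no camera call.
A pose or a line that the arm cannot do raises ctrl.Unreachable and nothing moves.
- ticket.close_job(): hands the job in; it is judged then, once.
Trained networks look in the newest picture that a camera, given by its name, has taken for a name from the list of things; names that differ only in an ending like _2 or _b are one class to them, and where a whole thing is asked for, a point or a joint stands for the part that bears it (a point fixed in the world has none). Each returns a list of dicts, best first, with "p" (0 to 1); they miss things now and then, are a little off and sometimes report something else, mostly with a low value. They report only what shows in the picture. A call takes as long as a camera call. They do not tell look-alikes from the thing itself.
- models.recognise(camera, target): "point" ([column, row] in pixels, amid what is visible of it).
- models.masks_of(camera, target): "mask" (400x640 bool, what is visible of it) and "point" ([column, row] in pixels, amid what is visible of it).
The state is a dict: "time": time; "qpos": joint angles; "qd": joint speeds; "tau": joint torques, N m; "tcp_pos": TCP position; "eef_rot": TCP orientation; "contact_force": force on the tool from outside, world axes, zero at the start; "wrist_torque": the same for the moment, N m; "width": finger opening in m; "gripper_force": force on a finger pad.
Only numpy, scipy, OpenCV 4.12 (cv2) and the standard library are available. Lean on these libraries where they do the work, as an engineer would, in place of code of your own. Each camera call takes 0.05 s, during which the arm holds its last target. There are 200 camera calls.

TASK

Clear up after the microscope session: stand the two amber sample vials in the grey plastic tray and the two microscope objectives in the wooden lens case, upright and one to a bay, and lay the piece of dried fungus flat inside the round steel dish. Leave the small square glass block where it is.

Things in the scene. Friction and masses are not known exactly. Their poses are not given: they have to be found in the camera images.
- vial_tall: Tall amber glass sample vial, a cylinder 26 mm across and 64 mm high with a pale label and a white cap, standing upright, loose, about 30 g; origin: centre of its underside, z axis up.
- vial_short: Short amber glass sample vial, 26 mm across and 44 mm high with a pale label and a white cap, standing upright, loose, about 30 g; origin: centre of its underside, z axis up.
- objective_long: Long microscope objective, plain steel with a black grip ring low down: a barrel 28 mm across and 30 mm high, then a tapering nose from 25 mm to 12 mm across, 60 mm high in all; stands nose up, loose, about 90 g; origin: centre of its underside, z axis up.
- objective_short: Short microscope objective, the same steel barrel 28 mm across and 30 mm high with a black grip ring low down, then a short tapering nose, 42 mm high in all; stands nose up, loose, about 90 g; origin: centre of its underside, z axis up.
- fungus: Piece of dried bracket fungus, woody, rigid, lying flat, about 30 g: dark brown domed cap, 44 mm wide, 27 mm high (upright sides to 19 mm), with a pale stub of stem 13 mm wide, 12 mm high; 62 mm long in all. Origin: middle of its length, on the underside; z up, x along its length from stem to cap. Cap: radius 22 mm about x = +9 mm. Grip across the cap, along y. Lies at any angle.
- vial_tray: Grey plastic tray, thin-walled, 68 x 130 x 18 mm, fixed to the bench. One cross wall parts it into two square bays of 56 x 56 mm, with centres at y = +31 mm and y = -31 mm of its frame. Walls 6 mm thick, floor 6 mm above the bench, walls 18 mm high over the bench. Origin: centre of its underside; x along its short side, y along its long side, z up.
- lens_case: Brown wooden lens case, thick-walled, grey-lined, brass plate on one long side, 72 x 136 x 20 mm, open, fixed to the bench. A cross wall parts it into two square bays of 56 x 56 mm, centres at y = +32 and -32 mm. Walls 8 mm thick, their tops 20 mm and the floor 8 mm above the bench. Origin: centre of its underside; x along its short side, y along its long side, z up.
- dish: Round shallow stainless-steel dish, 108 mm across outside, about 100 mm inside, 16 mm high, floor 4 mm above the bench, fixed to the bench. Origin: centre of its underside, z up.
- glass_block: Bystander, to be left alone: small square pale glass staining block with a hollow in its top, 38 x 38 x 16 mm, loose, standing on the bench among the things; origin: centre of its underside, z axis up. The other clutter near the things (wood chips, a red bottle cap, slides, a marker) is under 14 mm high.
There are look-alikes about, which are no part of the job. Leave any red look-alike of the lens_case alone.

How it is judged:
At the end, for the whole second after the job is handed in: One vial upright on the floor of each tray bay and one objective in each case bay (within 17 mm of the bay centre each way, tilt under 0.12 rad); fungus flat on the dish floor, origin within 26 mm of its centre; all released, at rest (under 20 mm/s) (((x of vial_tall in the frame of vial_tray between -0.017 and 0.017 m and y of vial_tall in the frame of vial_tray between 0.014 and 0.048 m and z of vial_tall in the frame of vial_tray between 0.002 and 0.01 m and angle between each of vial_tall, vial_short's own z axis and vertical below 0.12 rad and x of vial_short in the frame of vial_tray between -0.017 and 0.017 m and y of vial_short in the frame of vial_tray between -0.048 and -0.014 m and z of vial_short in the frame of vial_tray between 0.002 and 0.01 m) or (x of vial_tall in the frame of vial_tray between -0.017 and 0.017 m and y of vial_tall in the frame of vial_tray between -0.048 and -0.014 m and z of vial_tall in the frame of vial_tray between 0.002 and 0.01 m and angle between each of vial_tall, vial_short's own z axis and vertical below 0.12 rad and x of vial_short in the frame of vial_tray between -0.017 and 0.017 m and y of vial_short in the frame of vial_tray between 0.014 and 0.048 m and z of vial_short in the frame of vial_tray between 0.002 and 0.01 m)) and ((x of objective_long in the frame of lens_case between -0.017 and 0.017 m and y of objective_long in the frame of lens_case between 0.015 and 0.049 m and z of objective_long in the frame of lens_case between 0.004 and 0.012 m and angle between each of objective_long, objective_short's own z axis and vertical below 0.12 rad and x of objective_short in the frame of lens_case between -0.017 and 0.017 m and y of objective_short in the frame of lens_case between -0.049 and -0.015 m and z of objective_short in the frame of lens_case between 0.004 and 0.012 m) or (x of objective_long in the frame of lens_case between -0.017 and 0.017 m and y of objective_long in the frame of lens_case between -0.049 and -0.015 m and z of objective_long in the frame of lens_case between 0.004 and 0.012 m and angle between each of objective_long, objective_short's own z axis and vertical below 0.12 rad and x of objective_short in the frame of lens_case between -0.017 and 0.017 m and y of objective_short in the frame of lens_case between 0.015 and 0.049 m and z of objective_short in the frame of lens_case between 0.004 and 0.012 m)) and horizontal distance between fungus and dish below 0.026 m and z of fungus in the frame of dish between 0 and 0.008 m and angle between fungus's own z axis and vertical below 0.12 rad and linear speed of each of vial_tall, vial_short, objective_long, objective_short, fungus below 0.02 m/s); the robot touches nothing.
It fails at once if the glass block is shifted by more than 25 mm (distance of glass_block from where it was at the start of the episode above 0.025 m).
It also fails if it takes over 136 s, if anything falls off the work surface, if the arm or the gripper's body presses on something with over 40 N, if the wrist force passes 120 N, or if a joint passes its speed limit or range.

## Working session

There is one attempt and no reset: what is moved stays moved. The work goes in short steps, each a Python script; the robot and the scene stay as the last script left them, time stands still between calls to the robot, and variables do not carry over. Pictures are saved under pics/ and viewed, at most 14 in all, crops included, and the job is handed in when it is done.

```bash
ls; mkdir -p pics
python3 - <<'E'
from station import ctrl, get_state, vision, models
import cv2, numpy as np
for c in ["top","side"]:
    p,d=vision.grab_frame(c); cv2.imwrite(f"pics/{c}0.png",p)
    i=vision.camera_info(c); print(c,i)
    K=i["mtx"];R=np.array(i["R"]);t=np.array(i["t"])
    for n in ["vial_tall","vial_short","objective_long","objective_short","fungus","vial_tray","lens_case","dish","glass_block"]:
        for r in models.masks_of(c,n):
            m=r["mask"]&(d>0); v,u=np.nonzero(m); z=d[m]
            X=(np.stack([(u-K[0][2])/K[0][0]*z,(v-K[1][2])/K[1][1]*z,z],1)-t)@R
            print(n,round(r["p"],2),np.round(r["point"]),m.sum(),np.round(np.median(X,0),3),np.round(np.percentile(X,2,axis=0),3),np.round(np.percentile(X,98,axis=0),3))
print(vision.camera_info("wrist"),ctrl.pinch_z,get_state())
E
```

```text
pics
top {'mtx': array([[496.46215223,   0.        , 313.08533506],
       [  0.        , 496.46215223, 196.61796249],
       [  0.        ,   0.        ,   1.        ]]), 'R': array([[-0.01691046, -0.99985581,  0.00154908],
       [-0.98559458,  0.01640847, -0.16832732],
       [ 0.16827763, -0.00437325, -0.98572994]]), 't': array([0.05585774, 0.46434853, 1.23454092])}
vial_tall 0.54 [455. 157.] 163 [ 0.566 -0.324  0.057] [ 0.557 -0.34   0.002] [ 0.582 -0.316  0.068]
vial_short 0.58 [201. 164.] 109 [0.556 0.337 0.042] [0.546 0.328 0.005] [0.568 0.351 0.048]
vial_short 0.26 [455. 157.] 169 [ 0.567 -0.325  0.055] [ 0.557 -0.36  -0.001] [ 0.593 -0.316  0.068]
objective_long 0.69 [308. 208.] 110 [0.43  0.056 0.037] [0.421 0.044 0.   ] [0.448 0.069 0.063]
fungus 0.68 [249. 143.] 298 [0.61  0.209 0.022] [0.589 0.186 0.   ] [0.633 0.235 0.031]
vial_tray 0.97 [431. 206.] 1396 [ 0.442 -0.269  0.007] [ 0.387 -0.329 -0.002] [ 0.495 -0.207  0.021]
vial_tray 0.36 [310. 208.] 83 [0.429 0.054 0.045] [0.421 0.044 0.015] [0.441 0.067 0.063]
lens_case 0.92 [221. 281.] 1561 [0.258 0.275 0.01 ] [0.218 
[... 2573 characters left out ...]
: 1.0, 'qpos': array([-1.22649712,  0.50747579, -0.23760223,  1.50019305,  0.12568729,
        1.14890066, -0.15476813]), 'qd': array([-0.0004074 ,  0.00129255, -0.00086219, -0.00020585,  0.00016706,
        0.00082556,  0.00062838]), 'tau': array([-5.61893157e-04, -6.20362687e+01, -2.18523212e+00, -2.49972457e+01,
        1.38305235e-02,  1.91950647e-03,  2.57204749e-05]), 'tcp_pos': array([0.14785257, 0.60725182, 0.2312925 ]), 'eef_rot': array([-1.01323656e-05,  1.19114078e-01,  9.92880575e-01,  8.31231748e-07]), 'contact_force': array([-0.93734399, -0.40326408,  0.30480374]), 'wrist_torque': array([-0.06326814,  0.00068184, -0.03750326]), 'gripper_force': 0.0, 'width': 0.0851880419948483}
```

Run:
```python
import cv2
a=cv2.imread("pics/top0.png")
cv2.imwrite("pics/top0c.png",cv2.resize(a[90:330,120:520],(800,480),interpolation=cv2.INTER_CUBIC))
b=cv2.imread("pics/side0.png")
cv2.imwrite("pics/side0c.png",cv2.resize(b[110:360,170:520],(800,571),interpolation=cv2.INTER_CUBIC))
```

```text
(no output)
```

View pics/top0c.png

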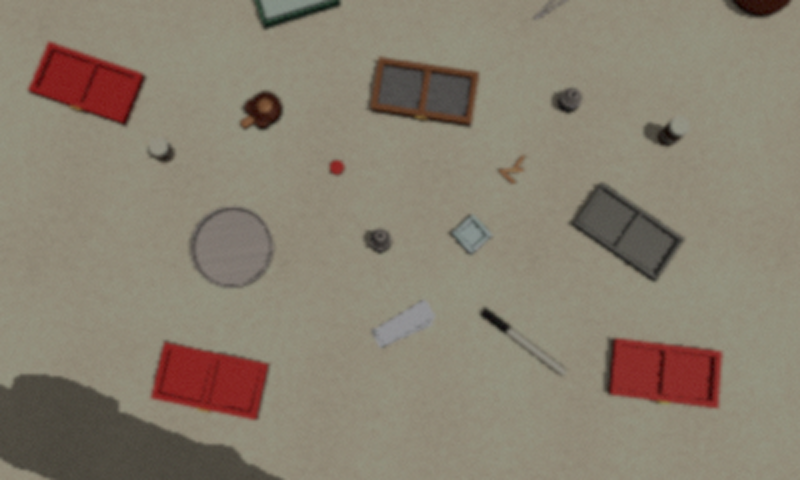

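View pics/side0c.png

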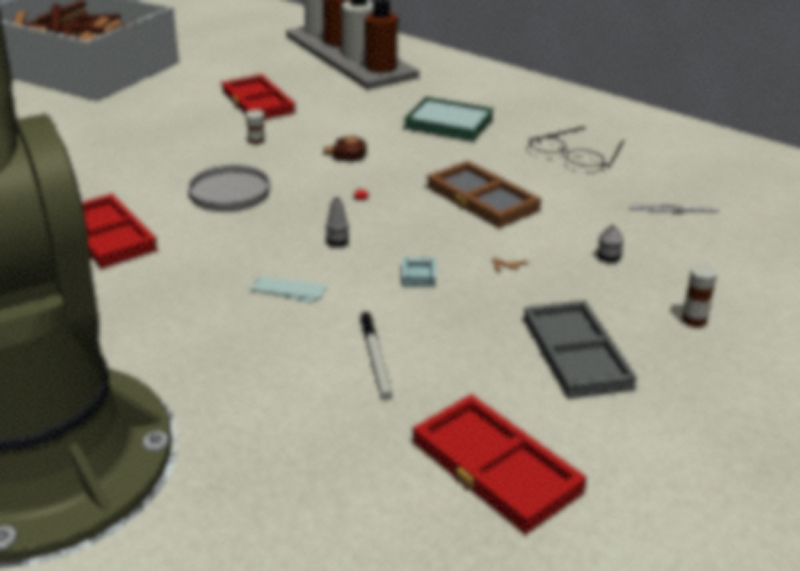

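Possible mix-ups for the lens case in the top image: brown at (333,134), red at (164,131), (221,281) and (451,273). The brown one is the target. The tall vial is at (455,157) and the short vial at (201,164). The long objective is at (308,208) and the short one near (404,140). The fungus is at (249,143), the dish at (238,210), the tray at (431,206) and the glass block near (355,207).

```bash
cat > h.py <<'E'
from station import ctrl, get_state, vision, ticket, models
import cv2, numpy as np
from scipy.spatial.transform import Rotation as Ro
def quat(phi):               # tool down, fingers closing along world angle phi
    a=(phi+np.pi/2)/2; return [0,np.cos(a),np.sin(a),0]
def best(p,phi):             # pick the half turn with the smaller joint travel
    q0=np.array(get_state()["qpos"]); c=[]
    for k in (0,np.pi):
        j=ctrl.ik(p,quat(phi+k))
        if j is not None: c.append((np.abs(np.array(j)-q0).max(),k))
    return quat(phi+min(c)[1])
def cloud(cam,d,mask,st=None):
    i=vision.camera_info(cam); K=i["mtx"]; m=mask&(d>0); v,u=np.nonzero(m); z=d[m]
    P=np.stack([(u-K[0,2])/K[0,0]*z,(v-K[1,2])/K[1,1]*z,z],1)
    if cam!="wrist": return (P-i["t"])@i["R"]
    H=i["hand_eye"]; w,x,y,zz=st["eef_rot"]
    return Ro.from_quat([x,y,zz,w]).apply(P@H[:3,:3].T+H[:3,3])+st["tcp_pos"]
def grab(cam):
    st=get_state(); p,d=vision.grab_frame(cam); return st,p,d
def near(cam,st,d,name,xy,tol=.04):   # cloud of the detection nearest to xy
    C=[cloud(cam,d,r["mask"],st) for r in models.masks_of(cam,name)]
    C=[(np.hypot(*(np.median(X,0)[:2]-xy)),X) for X in C if len(X)]
    C=[c for c in C if c[0]<tol]
    return min(C,key=lambda c:c[0])[1] if C else None
def box(X):                  # centre and direction of the long side
    (c,s,a)=cv2.minAreaRect((X[:,:2]*1000).astype(np.float32))
    a=np.deg2rad(a)+(0 if s[0]>s[1] else np.pi/2)
    return np.array(c)/1000,a,s
def trim(X): 
    m=np.median(X,0); r=np.hypot(*(X-m)[:,:2].T); return X[r<np.percentile(r,99.5)]
E
python3 - <<'E'
from h import *
for cam in("top","side"):
    st,p,d=grab(cam)
    for n,xy in(("vial_tray",(.44,-.27)),("lens_case",(.635,-.006)),("dish",(.43,.252))):
        X=near(cam,st,d,n,np.array(xy))
        if X is None: print(cam,n,None);continue
        c,a,s=box(trim(X)); print(cam,n,np.round(c,4),round(np.rad2deg(a)%180,1),np.round(s,0),len(X))
    for n,xy,h in(("vial_tall",(.566,-.325),.064),("vial_short",(.556,.337),.044),("objective_long",(.43,.056),.06),("objective_short",(.615,-.2),.042)):
        X=near(cam,st,d,n,np.array(xy))
        if X is None: print(cam,n,None);continue
        T=X[(X[:,2]>h-.012)&(X[:,2]<h+.008)]; print(cam,n,len(T),np.round(T.mean(0),4))
E
```

```text
top vial_tray [ 0.4431 -0.2715] 53.1 [134.  76.] 1387
top lens_case [ 0.6379 -0.0067] 78.5 [139.  84.] 1458
top dish [0.4301 0.2494] 153.4 [105. 105.] 1330
top vial_tall 86 [ 0.5685 -0.3278  0.0627]
top vial_short 87 [0.5581 0.3405 0.0426]
top objective_long 35 [0.4335 0.0561 0.0572]
top objective_short None
side vial_tray [ 0.4469 -0.27  ] 53.4 [133.  81.] 1373
side lens_case [ 0.6335 -0.0041] 81.9 [140.  82.] 798
side dish [0.4298 0.2527] 54.0 [110. 104.] 624
side vial_tall 82 [ 0.5641 -0.3296  0.0613]
side vial_short None
side objective_long 35 [0.432  0.0557 0.0546]
side objective_short 60 [ 0.6153 -0.1988  0.0367]
```

```bash
cat >> h.py <<'E'
def axis_fit(X,h,r_lo):      # axis xy of an upright turned body: the mean of its topmost points
    T=X[(X[:,2]>h-.010)&(X[:,2]<h+.008)]; return T[:,:2].mean(0),len(T),np.percentile(X[:,2],98)
def pick(n,xy,h,phi,zt,force=40,look=.2):
    xy=np.array(xy); q=best([*xy,look],phi); ctrl.movep([*xy,look],q); ctrl.pause(.2)
    st,p,d=grab("wrist"); cv2.imwrite(f"pics/w_{n}.png",p)
    X=near("wrist",st,d,n,xy,.03)
    if X is None: print(n,"not seen close up; using first estimate")
    else:
        c,k,top=axis_fit(X,h,0); print(n,np.round(c,4),"shift",np.round(c-xy,4),k,"top",round(top,4))
        if k>20 and np.hypot(*(c-xy))<.012: xy=c
    ctrl.movel([*xy,look-.05] if look>.18 else [*xy,look]); ctrl.movel([*xy,zt],max_speed=.12)
    ctrl.close_gripper(force); ctrl.pause(.2); s=get_state(); print("grip width",round(s["width"],4),"t",round(s["time"],1))
    ctrl.movel([*xy,.16],max_speed=.2); print("held width",round(get_state()["width"],4)); return xy
def place(xy,phi,zt,up=.16):
    ctrl.movep([*xy,up],best([*xy,up],phi)); ctrl.movel([*xy,zt+.02],max_speed=.2); ctrl.movel([*xy,zt],max_speed=.05)
    s=get_state(); print("place w",round(s["width"],4),"F",np.round(s["contact_force"],1))
    ctrl.ungrasp(); ctrl.movel([*xy,up],max_speed=.2); print("t",round(get_state()["time"],1))
TRAY=np.array([.4435,-.271]); TA=np.deg2rad(53.2); CASE=np.array([.636,-.0055]); CA=np.deg2rad(80); DISH=np.array([.430,.251])
def bay(c,a,off): return c+off*np.array([np.cos(a),np.sin(a)])
E
python3 - <<'E'
from h import *
pick("vial_short",(.558,.3395),.044,TA-np.pi/2,.016)
st,p,d=grab("wrist"); cv2.imwrite("pics/held1.png",p)
E
```

```text
vial_short [0.5617 0.3444] shift [0.0037 0.0049] 648 top 0.0454
grip width 0.0247 t 6.4
held width 0.0249
```

View pics/held1.png

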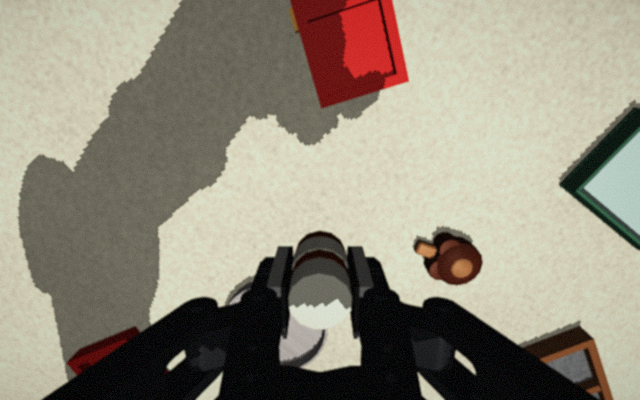

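The wrist view shows the short vial held upright between the pads at (320,285). The brown case is at bottom right, around (570,370). I'll place the vial.

Run:
```python
from h import *
place(bay(TRAY,TA,.031),TA-np.pi/2,.0235)
pick("vial_tall",(.5665,-.3285),.064,TA-np.pi/2,.024)
place(bay(TRAY,TA,-.031),TA-np.pi/2,.0315)
ctrl.movep([*(TRAY),.3],best([*TRAY,.3],TA-np.pi/2))
st,p,d=grab("wrist"); cv2.imwrite("pics/tray1.png",p)
X=near("wrist",st,d,"vial_tray",TRAY)
if X is not None: c,a,s=box(trim(X[X[:,2]<.03])); print(c,np.rad2deg(a)%180,s)
for n,h in(("vial_tall",.07),("vial_short",.05)):
    for r in models.masks_of("wrist",n):
        Y=cloud("wrist",d,r["mask"],st); c,k,t=axis_fit(Y,h,0); v=c-TRAY
        print(n,round(r["p"],2),np.round([v@[np.sin(TA),-np.cos(TA)],v@[np.cos(TA),np.sin(TA)]],4),k,round(t,4))
```

```text
place w 0.0247 F [ 0.6 -0.5 -1.7]
t 12.2
vial_tall [ 0.5728 -0.3267] shift [0.0063 0.0018] 725 top 0.0653
grip width 0.0251 t 15.6
held width 0.0251
place w 0.025 F [ 0.4  0.9 -1. ]
t 19.7
[ 0.44344437 -0.26539551] 53.38891601562501 (128.70761108398438, 69.48668670654297)
vial_tall 0.85 [-0.0011 -0.031 ] 410 0.0714
vial_short 0.95 [-0.0013  0.0305] 393 0.0519
```

View pics/tray1.png

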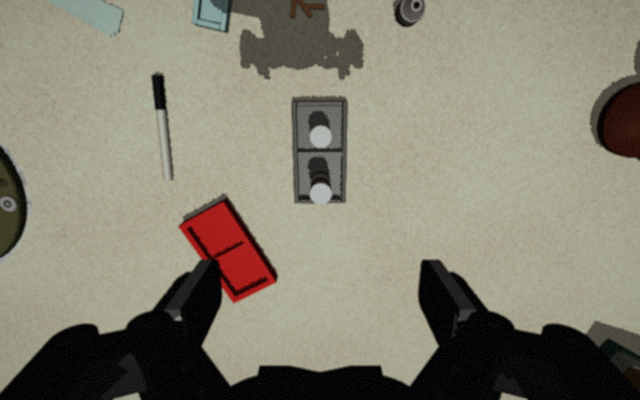

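The wrist view shows both vials upright, one per bay, at (320,135) and (320,193). They are within 5 mm of the bay centres. Next, the objectives.

Run:
```python
from h import *
pick("objective_short",(.6155,-.1985),.042,CA-np.pi/2,.013,60)
place(bay(CASE,CA,-.032),CA-np.pi/2,.0225)
ctrl.movep([*CASE,.3],best([*CASE,.3],CA-np.pi/2))
st,p,d=grab("wrist"); cv2.imwrite("pics/case1.png",p)
X=near("wrist",st,d,"lens_case",CASE)
if X is not None: c,a,s=box(trim(X[X[:,2]<.03])); print(c,np.rad2deg(a)%180,s)
```

```text
objective_short [ 0.6217 -0.1962] shift [0.0062 0.0023] 418 top 0.0433
grip width 0.0256 t 24.3
held width 0.0256
place w 0.0258 F [-0.7 -0.4 -1. ]
t 28.6
[ 0.63615045 -0.00400273] 80.07414245605469 (135.25518798828125, 75.01178741455078)
```

View pics/case1.png

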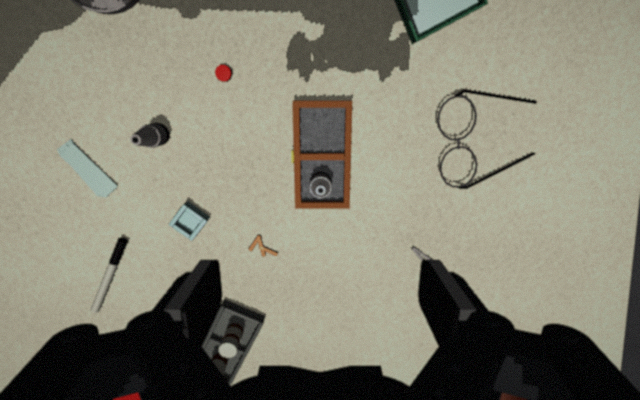

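The brown case holds the short objective upright in its bay at (320,185). The other bay, at (322,130), is free. Next come the long objective and a close look at the fungus.

Run:
```python
from h import *
pick("objective_long",(.434,.056),.06,CA-np.pi/2,.013,60)
place(bay(CASE,CA,.032),CA-np.pi/2,.0225)
xy=[.61,.209]
ctrl.movep([*xy,.22],best([*xy,.22],CA-np.pi/2)); ctrl.pause(.2)
st,p,d=grab("wrist"); cv2.imwrite("pics/fung.png",p)
X=near("wrist",st,d,"fungus",np.array(xy))
D=X[X[:,2]>.012]; (c,r)=cv2.minEnclosingCircle((trim(X[X[:,2]>.017])[:,:2]*1000).astype(np.float32)); c=np.array(c)/1000
S=X[(X[:,2]<.015)&(X[:,2]>.005)]; S=S[np.hypot(*(S[:,:2]-c).T)>.026]
v=c-S[:,:2].mean(0); T=X[X[:,2]>.024][:,:2].mean(0)
print("cap",c,r,"dome",T,"stem",S[:,:2].mean(0),len(S),"yaw",np.rad2deg(np.arctan2(v[1],v[0])),np.percentile(X[:,2],99))
b=box(trim(X)); print(b[0],np.rad2deg(b[1]),b[2])
```

```text
objective_long [0.4366 0.06  ] shift [0.0026 0.004 ] 256 top 0.0612
grip width 0.0256 t 33.1
held width 0.0256
place w 0.0256 F [-0.2  0.8 -0.4]
t 37.5
cap [0.61670782 0.21111452] 25.3514461517334 dome [0.61829487 0.20837241] stem [0.59927124 0.23682948] 132 yaw -55.85992620660363 0.028766798217748378
[0.61170746 0.21397084] 126.54293060302734 (48.16202163696289, 60.940467834472656)
```

View pics/fung.png

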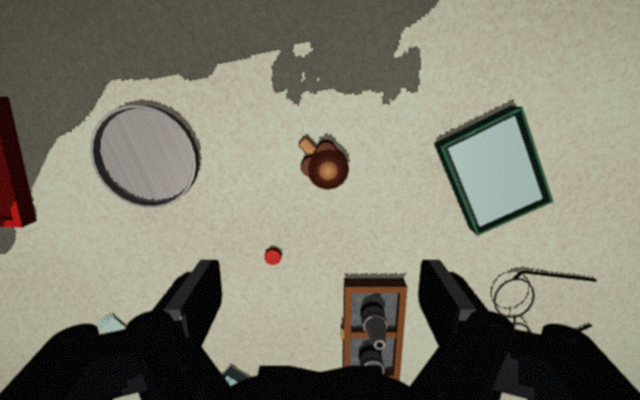

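The fungus cap is at (327,168) with its stem up-left at (307,145), which matches a yaw of about -55°. The dish is at (147,152), and both objectives stand in the case. I'll move the fungus now.

Run:
```python
from h import *
yaw=np.deg2rad(-55); u=np.array([np.cos(yaw),np.sin(yaw)]); phi=yaw+np.pi/2; xy=np.array([.6173,.2098])
ctrl.movep([*xy,.15],best([*xy,.15],phi)); ctrl.movel([*xy,.005],max_speed=.12)
ctrl.close_gripper(50); ctrl.pause(.2); print("w",get_state()["width"])
ctrl.movel([*xy,.16],max_speed=.2); w=get_state()["width"]; print("w",w)
if w>.035:
    place(DISH+.005*u,phi,.0105)
    ctrl.movel([*(DISH+.005*u),.28]); st,p,d=grab("wrist"); cv2.imwrite("pics/dish1.png",p)
    X=near("wrist",st,d,"fungus",DISH); Y=near("wrist",st,d,"dish",DISH)
    print("dome",X[X[:,2]>.026].mean(0),np.percentile(X[:,2],99)); 
    if Y is not None: print("dish",box(trim(Y[Y[:,2]<.02]))[0::2])
    ctrl.movep([.40,.40,.3],best([.40,.40,.3],phi))
    st,p,d=grab("top"); cv2.imwrite("pics/top1.png",cv2.resize(p[90:330,120:520],(800,480),interpolation=cv2.INTER_CUBIC))
    for c in("top","side"):
        st,p,d=grab(c)
        for n,h,C,A in(("vial_tall",.07,TRAY,TA),("vial_short",.05,TRAY,TA),("objective_long",.068,CASE,CA),("objective_short",.05,CASE,CA)):
            X=near(c,st,d,n,C,.06)
            if X is not None:
                e,k,t=axis_fit(X,h,0);v=e-C; print(c,n,np.round([v@[np.sin(A),-np.cos(A)],v@[np.cos(A),np.sin(A)]],4),k,round(t,4))
    print(get_state()["time"])
```

```text
w 0.04223391614841808
w 0.04182160388886922
place w 0.0424 F [ 0.5  0.4 -0.5]
t 45.8
dome [0.43352674 0.24599128 0.02934311] 0.032867469283304314
dish (array([0.43201572, 0.25166844]), (106.12511444091797, 106.97756958007812))
top vial_tall [-0.0028 -0.0343] 92 0.074
top vial_short [-0.0028  0.0274] 88 0.0533
top objective_short [-0.0053 -0.0354] 48 0.0532
side vial_tall [-0.0048 -0.0372] 113 0.0721
side vial_short [-0.0042  0.0257] 96 0.0524
side objective_long [-0.0064  0.0264] 23 0.0674
side objective_short [-0.0075 -0.0372] 29 0.0502
48.15
```

View pics/dish1.png

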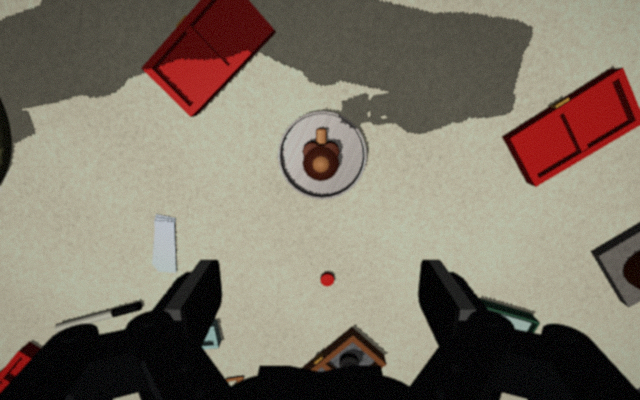

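View pics/top1.png

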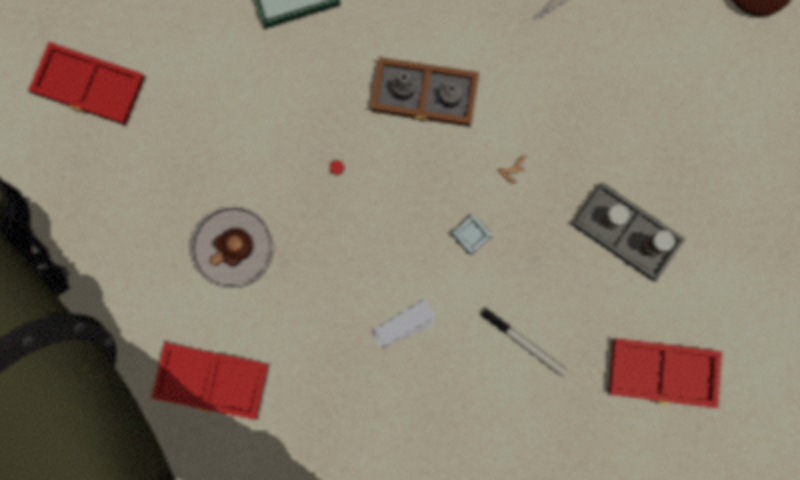

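The wrist view shows the fungus flat in the middle of the dish at (322,155). The top crop shows vials in both tray bays, objectives in both case bays, and the glass block still at (470,234). Everything is within tolerance, so I'll hand in.

```bash
python3 -c "
from h import *
print(ticket.close_job())"
```

```text
the job is handed in; nothing more can be done
None
```

I handed the job in at about 48 s of the 136 s: vials upright in the grey tray, objectives upright in the brown lens case, fungus flat in the dish, and the glass block left where it was; the hand-in returned no verdict.

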